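Find the trip relay that still snaps, set it, and switch the box on

TASK

Only one of the three push-caps on the grey trip box still has a working snap relay under it, and you can only tell by feel: press the caps slowly and gently, one at a time, until you find the one that stiffens and then snaps over and stays in. A cap that just goes on sinking softly is worn out: let it come up again well before it is pushed fully in. Once the good relay is set, push the box's toggle lever all the way over to its other side, and leave the other objects on the bench where they are.

Things in the scene. Friction and masses are not known exactly. Their poses are not given: they have to be found in the camera images.
- trip_box: grey steel box fixed to the bench, 130 (x) x 320 (y) x 50 mm high; origin at the centre of its underside, z up; its x axis points roughly away from the robot, y along its length. Three alike black round caps in steel bezels stand in a row along its centre line on top, with a toggle lever beyond them near the -y end
- seat_1 (a point): point on the box's top face (50 mm above the bench) on the axis of the cap nearest the +y end, 105 mm from the box's centre. Each cap is 27 mm across in a bezel 42 mm across. The cap's top stands 70 to 86 mm above the bench, differing from cap to cap and not measured; the bezel's rim stands about 14 mm below its cap's top. Which of the three relays sits in which seat varies
- seat_2 (a point): the same for the middle cap (40 mm from the box's centre towards +y)
- seat_3 (a point): the same for the cap nearest the lever (25 mm from the box's centre towards -y)
- plunger_a (a joint): how far one of the three caps is pressed in, m, 0 = up; which seat it sits in is not known. A worn cap (two of the three) has a light spring only (0.4 to 0.5 N per mm), comes up when let go, and is fully in at 0.014, level with its bezel. All caps break under more than 12 N
- plunger_b (a joint): the same for another cap. The working relay (one of the three) is stiffer, about 4 N per mm at first, and needs 6 to 7 N at about 2.5 mm; then the force falls away and is gone at about 5 mm, where the cap jumps ahead and stays in by itself at 6.5 mm, its hard stop. Let go before that and it comes up again
- plunger_c (a joint): the same for another cap; which of the three is the working relay is for you to find
- main_lever (a joint): toggle lever on a block 70 x 50 x 25 mm on the box's top, 115 mm from the box's centre towards -y; pivot 72 mm above the bench, on the box's centre line, arm 55 mm long with a 26 mm black ball at its end. 0 = leaning 0.5 rad to the box's -x side (towards the robot), 1.0 = thrown fully over, leaning 0.5 rad to +x; stays where left (about 1 N at the ball moves it)
- main_lever_tip (a point): centre of the ball at the end of the toggle lever
- spanner: steel combination spanner 34 x 223 x 9 mm lying on the bench on the robot's side of the box; a bystander, origin at the centre of its underside
- screwdriver: screwdriver 29 x 172 x 29 mm with a blue handle lying on the bench beyond the box's +y end; a bystander
- carton: small brown carton 51 x 66 x 46 mm standing beyond the box's -y end; a bystander

How it is judged:
By the outcome, as a careful person would: the job done as asked, in the order asked, and still so for the second after the job is handed in, with the robot touching nothing.
It also fails if it takes over 51 s, if anything falls off the work surface, if the arm or the gripper's body presses on something with over 40 N, if the wrist force passes 120 N, or if a joint passes its speed limit or range.

ROBOT

A 6-joint arm with a two-finger parallel gripper is mounted at the origin on a cart in front of the work surface, level with it; the furniture and walls round the work are solid. World frame = base frame: x ahead of the robot, y to its left, z up, the work surface at z = 0. Lengths are in mm, angles in rad, forces in N, time in s.
With the tool pointing down it reaches from about 400 to 925 mm from the base axis. Payload 12.5 kg.
Tool frame: the origin (TCP) lies at the centre of the arm's flange, where the gripper is bolted on; the fingertips stand 190 mm ahead of it and the grasp point (between the pads) lies env.grip_point_offset ahead of it (env.grip_point_offset is the distance from the TCP to the grasp point, in mm); z points along the fingers, x is the direction in which the jaws open and shut, and the axes are right-handed (so a half turn about z gives the same grasp; the last joint's range is limited). The gripper opens to 95 mm and grips with 3 to 60 N. Pads are 20 mm wide; open, the fingers measure 119 mm over their backs; the gripper's body (75 mm by 180 mm) begins 59 mm behind the grasp point.
Start: joints at [1.086, 0.491, 1.559, -0, 1.092, -0.106], TCP at [231.105, 580.702, 404.761] pointing down, gripper open.
Joint ranges: [-3.1, 3.1], [-0.84, 2.19], [0.05, 2.79], [-1.13, 4.28], [0.06, 2.93], [-2.69, 2.69]. Speed limits (rad/s): [2.22, 2.22, 2.79, 3.14, 3.14, 3.14].

INTERFACE

Orientations are given as [roll, pitch, yaw] about the fixed x, y, z axes, in that order (R = Rz(yaw) Ry(pitch) Rx(roll)).
In Python, from cell import state, read_camera, camera_model, job_done, env gives the robot as it stands.
- The arm moves only by the tool arm_command, never from a script. Its argument "steps" is a list of rows, each a list of 6 numbers: the shift along the tool's x, y, z in cm, then the turn, a rotation vector about the tool's x, y, z in degrees. In form: [[dx, dy, dz, rx, ry, rz], ...]. A call has 1 to 12 rows; each row is the pose to reach, as a shift and turn from the pose commanded when the call began, along the tool's axes at that moment; what a row does not reach only later rows make up. A row lasts 1/12 s, in which the tool goes at most 41.7 mm and 7.16 degrees, less where a joint would pass 70% of its speed; a pose out of reach is approached as far as the arm can. A call with a gripper value outside its range is refused whole. "jaw" is the finger opening in cm, from 0 to 9.51, set as the call begins (left out, the last holds). The fingers move at their own pace and stop on an object; the grip force is fixed at half the most. Time passes only in rows, so rows that repeat a pose let the fingers close. It gives the time, the measured TCP pose, the force and the opening at its end, in the units of the state.
- state(): the state, without advancing time (a new reading comes with each control period).
- read_camera(name): name is "side" or "top" or "wrist"; returns the picture (420x560x3 uint8, red, green, blue); there is no depth.
- camera_model(name): a dict with "K" (3x3 intrinsics, pixels), "k1" (the pictures are not rectified: a ray, as slopes to the right and down, at radius r is drawn at 1 + k1 r^2 times it, then the intrinsics apply), "xyz" and "rotation" of the camera in the world. Camera axes: x right, y up, looking along -z (the intrinsics and any distortion apply to the point x, -y, -z); pixel columns grow to the right and rows downward; lengths in mm; the calibration is good to about 2 mm. A picture is of the moment at which its call begins: read the wrist's pose just before it. camera_model takes no time and is no camera call; for the wrist camera it gives the pose at the moment of the call.
- job_done(): hands the job in, once; it reports no verdict.
The state is a dict: "t": time; "joints": joint angles; "qvel": joint speeds; "tau": joint torques, N m; "eef_pos": TCP position; "tcp_rot": TCP orientation; "ft_force": force on the tool from outside, world axes, zero at the start; "moment": the same for the moment, N m; "opening": opening from 0.0 (shut) to 1.0 (fully open).
Only numpy, scipy, OpenCV 4.12 (cv2) and the standard library are available. Lean on these libraries where they do the work, as an engineer would, in place of code of your own. Each camera call takes 0.05 s, during which the arm holds its last target. There are 200 camera calls.

## Working session

There is one attempt and no reset: what is moved stays moved. The work goes in short steps, Python scripts to look and compute and a tool call to move; the robot and the scene stay as the last step left them, time stands still between calls to the robot, and variables do not carry over. Pictures are saved under pics/ and viewed, about 8 in all and at most 12, crops included, and the job is handed in when it is done.

Besides the shell and the picture viewer there is one more tool, called after "Call:" in YAML: its name, and indented under it one key for each argument. arm_command: Moves the arm, as the interface text tells. Its arguments: {"type":"object","properties":{"steps":{"type":"array"},"jaw":{"type":"number"}},"required":["steps"]}

```bash
mkdir -p pics; ls; python3 - <<'E'
from cell import *
import cv2
s=state();print(s, env.grip_point_offset)
for n in("top","side"):
    m=camera_model(n);print(n,m)
    cv2.imwrite(f"pics/{n}0.png",cv2.cvtColor(read_camera(n),cv2.COLOR_RGB2BGR))
E
```

```text
pics
{'t': 0.0, 'joints': array([ 1.08637917e+00,  4.91571770e-01,  1.55946360e+00, -2.42593409e-06,
        1.09169250e+00, -1.05570425e-01]), 'qvel': array([-1.99234480e-03, -4.10905573e-04, -1.62787933e-03, -3.04392875e-05,
        8.36574104e-04, -2.38313070e-04]), 'tau': array([-1.58575054e-03, -6.12653804e+01, -2.58169234e+01,  6.91831182e-02,
        4.83678246e-02, -1.12982455e-04]), 'eef_pos': array([231.10160205, 580.66705354, 404.14916608]), 'tcp_rot': array([-3.14147517e+00,  1.12912402e-03,  1.19195078e+00]), 'ft_force': array([-0.09430449, -0.19440104,  0.36702185]), 'moment': array([-0.03778558, -0.00383459, -0.00712574]), 'opening': 1.0010354067578215} 171.3
top {'K': array([[396.06720521,   0.        , 280.09456518],
       [  0.        , 396.06720521, 202.73316098],
       [  0.        ,   0.        ,   1.        ]]), 'k1': 0.007981023534263432, 'xyz': array([ 251.82849914,   49.04364669, 1170.93762955]), 'rotation': array([ 2.27709101e-01,  1.38689419e-03, -1.48639339e+00])}
side {'K': array([[393.73035966,   0.        , 279.44050021],
       [  0.        , 393.73035966, 214.46560186],
       [  0.        ,   0.        ,   1.        ]]), 'k1': 0.020808657573639946, 'xyz': array([549.09264763, 885.91310155, 612.96969496]), 'rotation': array([ 1.00534671e+00, -7.82391422e-05,  3.09847298e+00])}
```

View pics/top0.png

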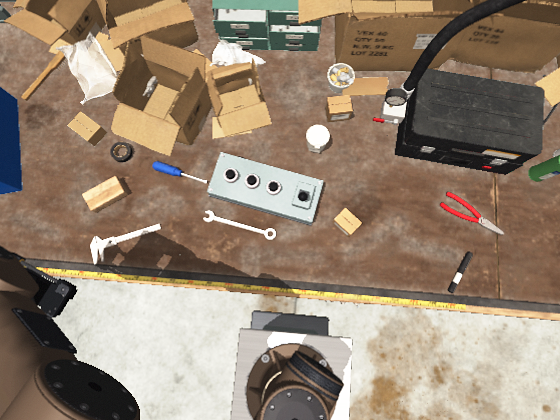

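View pics/side0.png

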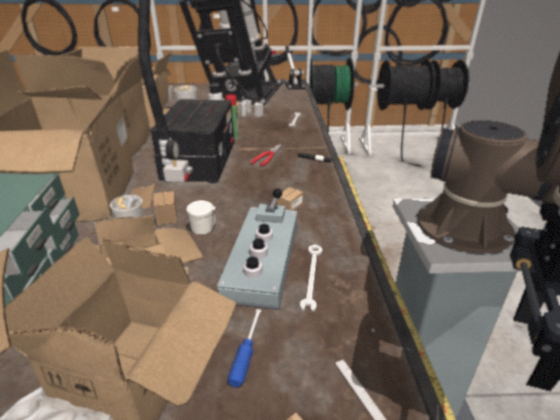

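The top picture shows the box at about (265,187), with caps at (230,174), (252,181) and (274,187), and the lever at (304,196). The spanner is at (240,225). I'll zoom in on both views.

```bash
python3 - <<'E'
import cv2,numpy as np
a=cv2.imread("pics/top0.png")[140:240,195:355]
b=cv2.imread("pics/side0.png")[180:310,210:330]
a=cv2.resize(a,None,fx=5,fy=5,interpolation=cv2.INTER_CUBIC)
b=cv2.resize(b,None,fx=4.6,fy=4.6,interpolation=cv2.INTER_CUBIC)
cv2.imwrite("pics/tc.png",a);cv2.imwrite("pics/sc.png",b)
E
```

```text
(no output)
```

View pics/tc.png

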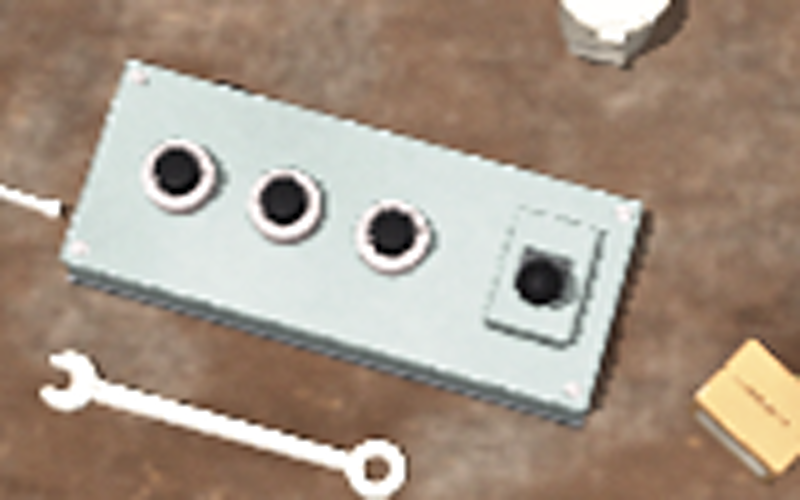

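View pics/sc.png

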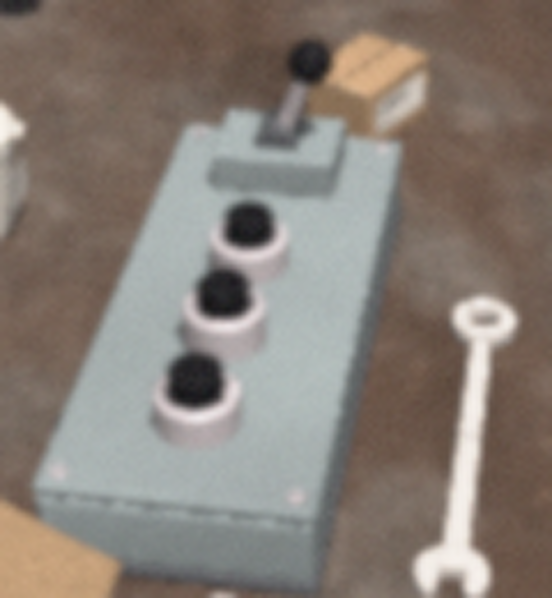

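```bash
cat >h.py <<'E'
import numpy as np
from cell import *
from scipy.spatial.transform import Rotation as R
from scipy.optimize import least_squares
def proj(n,P,m=None):
    m=m or camera_model(n); p=(np.atleast_2d(P)-m['xyz'])@R.from_euler('xyz',m['rotation']).as_matrix()
    s=np.c_[p[:,0]/-p[:,2],-p[:,1]/-p[:,2]]; s=s*(1+m['k1']*(s**2).sum(1,keepdims=True))
    return s@m['K'][:2,:2].T+m['K'][:2,2]
E
python3 - <<'E'
from h import *
t=lambda a:np.array(a)/5+[194.6,139.6]
s=lambda a:np.array(a)/4.6+[209.6,179.6]
C=np.array([[65,160],[65,-160],[-65,-160],[-65,160]])
tc=t([(130,60),(640,203),(587,412),(65,262)]); sc=s([(37,490),(187,125),(402,143),(318,520)])
def pose(p,L,z): 
    c,q=np.cos(p[2]),np.sin(p[2]); L=np.array(L,float); return np.c_[L@np.array([[c,q],[-q,c]])+p[:2],np.full(len(L),z)]
f=lambda p,w:np.r_[(proj('top',pose(p,C,50))-tc).ravel()*w[0],(proj('side',pose(p,C,50))-sc).ravel()*w[1]]
for w in((1,0),(0,1),(1,1)):
    r=least_squares(f,[570,60,-.2],x_scale=[10,10,.1],args=(w,)); print(w,r.x.round(3),r.fun.round(1))
p=r.x
print(pose(p,[[0,105],[0,40],[0,-25],[0,-115]],50).round(1))
T=t([(178,171),(284,200),(392,232),(541,281)]); S=s([(196,372),(222,288),(248,221),(310,61)])
for a,b in zip(T,S):
    q=least_squares(lambda X:np.r_[proj('top',X)[0]-a,proj('side',X)[0]-b],[560,50,80.],x_scale=10);print('tri',q.x.round(1),q.fun.round(1))
E
```

```text
(1, 0) [ 5.56937e+02  1.19914e+02 -1.98000e-01] [-0.2 -0.   1.1 -0.   0.2 -0.  -1.1 -0.1 -0.  -0.   0.  -0.   0.  -0.
  0.  -0. ]
(0, 1) [ 5.56875e+02  1.26238e+02 -1.95000e-01] [-0.  -0.  -0.  -0.  -0.  -0.  -0.  -0.  -0.5 -0.1 -0.1  0.   0.1 -0.1
  0.4  0.1]
(1, 1) [ 5.56933e+02  1.22412e+02 -1.96000e-01] [-1.1 -0.   0.3 -0.2 -0.6 -0.2 -1.9 -0.  -0.4 -1.4  0.  -0.7  0.1 -0.8
  0.2 -1.3]
[[577.4 225.4  50. ]
 [564.7 161.6  50. ]
 [552.1  97.9  50. ]
 [534.5   9.6  50. ]]
tri [578.6 222.6  76.1] [ 0.1 -0.2  0.2  0.1]
tri [566.3 159.6  77.7] [ 0.1 -0.4  0.3  0.1]
tri [553.1  96.3  74.5] [ 0.1 -0.3  0.2  0.1]
tri [517.9  11.  122.6] [-0.   0.1 -0.1 -0. ]
```

Both views agree to a few mm: the box is at about (557,121) with yaw -0.196. I'll close the jaws, line the tool up with the box and move over seat 1.

Call:
arm_command:
  steps:
    - [-1.8,4.0,0.4,0,0,-1]
    - [-3.6,8.0,0.8,0,0,-2]
    - [-5.4,12.0,1.2,0,0,-3]
    - [-7.2,16.0,1.6,0,0,-4]
    - [-9.0,20.0,2,0,0,-5]
    - [-10.8,24.0,2.4,0,0,-6]
    - [-12.6,28.0,3,0,0,-7]
    - [-14.4,32.0,4,0,0,-8]
    - [-16.2,36.0,5,0,0,-9]
    - [-17.9,40.0,7,0,0,-10]
    - [-19.4,43.3,9,0,0,-10.5]
    - [-20.4,45.4,10.5,0,0,-10.5]
  jaw: 0

```text
t: 1.1
eef_pos: [569.9, 230.8, 306.5]
tcp_rot: [3.141, -0.001, 1.375]
ft_force: [0.9, -0.1, 0.6]
opening: 0.218
```

Call:
arm_command:
  steps:
    - [0,0,0.5,0,0,0]
    - [0,0,0.8,0,0,0]
    - [0,0,0.8,0,0,0]

```text
t: 1.35
eef_pos: [568.4, 232.6, 298.1]
tcp_rot: [-3.14, 0.001, 1.375]
ft_force: [-0.5, 0.3, 0.0]
opening: 0.021
```

```bash
python3 - <<'E'
from h import *
import cv2
s=state();print(s['t'],s['eef_pos'],s['tcp_rot'],s['ft_force'],s['opening'])
a=cv2.cvtColor(read_camera('wrist'),cv2.COLOR_RGB2BGR)
m=camera_model('wrist');
R0=R.from_euler('xyz',s['tcp_rot']).as_matrix()
print(m,proj('wrist',s['eef_pos']+R0@[0,0,190],m))
b=cv2.imwrite('pics/w1.png',a)
a=cv2.cvtColor(read_camera('side'),cv2.COLOR_RGB2BGR);cv2.imwrite('pics/s1.png',cv2.resize(a[150:310,200:340],None,fx=3.7,fy=3.7,interpolation=cv2.INTER_CUBIC))
E
```

```text
1.35 [568.36624208 232.64483853 298.06149514] [-3.13995874e+00  6.28113636e-04  1.37473517e+00] [-0.47300403  0.25235894  0.04305001] 0.02120249566889254
{'K': array([[328.94585284,   0.        , 278.2382328 ],
       [  0.        , 328.94585284, 206.67669128],
       [  0.        ,   0.        ,   1.        ]]), 'k1': -0.0316490856246284, 'xyz': array([491.87294606, 249.06728752, 278.41479734]), 'rotation': array([-2.77052851e-01,  7.32707054e-04,  1.37466109e+00])} [[276.11675822 257.00150607]]
```

View pics/w1.png

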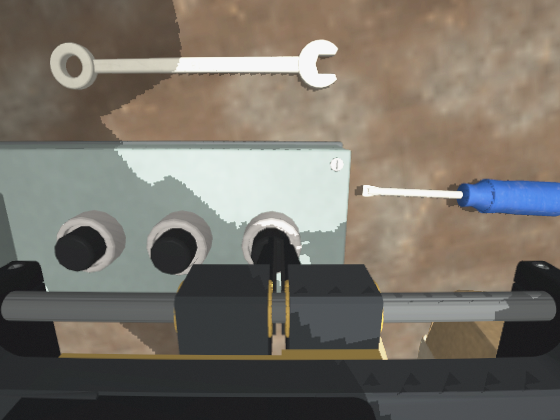

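View pics/s1.png

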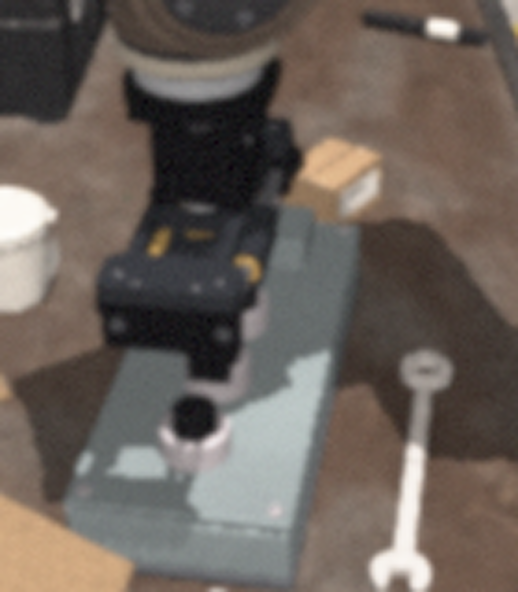

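```bash
python3 - <<'E'
from h import *
for c in([578.2,223.5],[565.5,160],[552.7,97]):
    print(c,[proj('wrist',c+[z]).round(1) for z in(72,78,84)])
m=camera_model('wrist');P=R.from_euler('xyz',m['rotation']).as_matrix()
for u,z in(((173,251),78),((80,250),78)):
    d=P@[(u[0]-m['K'][0,2])/m['K'][0,0],-(u[1]-m['K'][1,2])/m['K'][0,0],-1]; print((m['xyz']+d*(z-m['xyz'][2])/d[2]).round(1))
E
```

```text
[578.2, 223.5] [array([[265.8, 250.2]]), array([[265.4, 253.8]]), array([[265.1, 257.6]])]
[565.5, 160] [array([[170.9, 249.9]]), array([[168.1, 253.5]]), array([[165.1, 257.3]])]
[552.7, 97] [array([[ 78.3, 249. ]]), array([[ 73.2, 252.6]]), array([[ 67.8, 256.3]])]
[564.4 164.   78. ]
[551.8 104.   78. ]
```

Call:
arm_command:
  steps:
    - [-0.3,0.5,0.2,0,0,0]
    - [-0.6,1.1,0.5,0,0,0]
    - [-0.6,1.1,1.0,0,0,0]
    - [-0.6,1.1,1.5,0,0,0]
    - [-0.6,1.1,1.9,0,0,0]
    - [-0.6,1.1,2.1,0,0,0]
    - [-0.6,1.1,2.1,0,0,0]
    - [-0.6,1.1,2.1,0,0,0]

```text
t: 2.12
eef_pos: [578.2, 224.7, 277.7]
tcp_rot: [-3.141, 0.0, 1.375]
ft_force: [-0.6, -0.2, -0.3]
opening: 0.006
```

Call:
arm_command:
  steps:
    - [0,0,0.1,0,0,0]
    - [0,0,0.2,0,0,0]
    - [0,0,0.3,0,0,0]
    - [0,0,0.3,0,0,0]
    - [0,0,0.3,0,0,0]

```text
t: 2.53
eef_pos: [578.3, 224.6, 274.9]
tcp_rot: [3.142, -0.0, 1.375]
ft_force: [0.2, 0.3, -0.2]
opening: 0.003
```

Call:
arm_command:
  steps:
    - [0,0,0.1,0,0,0]
    - [0,0,0.2,0,0,0]
    - [0,0,0.3,0,0,0]
    - [0,0,0.3,0,0,0]
    - [0,0,0.3,0,0,0]

```text
t: 2.95
eef_pos: [578.3, 224.6, 271.9]
tcp_rot: [3.141, -0.0, 1.375]
ft_force: [0.4, 0.4, 0.4]
opening: 0.001
```

Call:
arm_command:
  steps:
    - [0,0,0.1,0,0,0]
    - [0,0,0.2,0,0,0]
    - [0,0,0.2,0,0,0]
    - [0,0,0.2,0,0,0]

```text
t: 3.28
eef_pos: [578.3, 224.6, 269.9]
tcp_rot: [3.141, -0.0, 1.375]
ft_force: [0.4, 0.6, 1.5]
opening: 0.004
```

Call:
arm_command:
  steps:
    - [0,0,0.05,0,0,0]
    - [0,0,0.1,0,0,0]
    - [0,0,0.1,0,0,0]
    - [0,0,0.1,0,0,0]

```text
t: 3.62
eef_pos: [578.3, 224.6, 268.9]
tcp_rot: [3.141, -0.0, 1.375]
ft_force: [0.1, -0.1, 1.7]
opening: 0.006
```

Call:
arm_command:
  steps:
    - [0,0,0.05,0,0,0]
    - [0,0,0.1,0,0,0]
    - [0,0,0.1,0,0,0]
    - [0,0,0.1,0,0,0]

```text
t: 3.95
eef_pos: [578.3, 224.6, 267.9]
tcp_rot: [3.141, -0.0, 1.375]
ft_force: [0.2, 0.3, 2.9]
opening: 0.006
```

Cap 1 gives only about 0.5–0.7 N/mm over roughly 5 mm, so it's worn. I'll release it and go to seat 2.

Call:
arm_command:
  steps:
    - [0,0,-0.5,0,0,0]
    - [0,0,-1.2,0,0,0]
    - [0,0,-2.4,0,0,0]
    - [-1.5,0,-2.6,0,0,0]
    - [-3.5,0,-2.6,0,0,0]
    - [-5.5,0,-2.6,0,0,0]
    - [-6.5,0,-2.4,0,0,0]
    - [-6.5,0,-1.6,0,0,0]
    - [-6.5,0,-1.0,0,0,0]
    - [-6.5,0,-0.8,0,0,0]
    - [-6.5,0,-0.8,0,0,0]
    - [-6.5,0,-0.8,0,0,0]

```text
t: 4.95
eef_pos: [565.7, 161.5, 275.5]
tcp_rot: [-3.141, 0.0, 1.376]
ft_force: [-0.6, 0.2, 0.4]
opening: 0.004
```

Call:
arm_command:
  steps:
    - [0,0,0.1,0,0,0]
    - [0,0,0.2,0,0,0]
    - [0,0,0.3,0,0,0]
    - [0,0,0.3,0,0,0]
    - [0,0,0.3,0,0,0]

```text
t: 5.37
eef_pos: [565.7, 160.9, 273.0]
tcp_rot: [3.141, -0.0, 1.375]
ft_force: [0.5, 1.7, 1.2]
opening: 0.005
```

Call:
arm_command:
  steps:
    - [0,0,0.1,0,0,0]
    - [0,0,0.2,0,0,0]
    - [0,0,0.2,0,0,0]
    - [0,0,0.2,0,0,0]

```text
t: 5.7
eef_pos: [565.7, 160.8, 270.9]
tcp_rot: [3.141, -0.0, 1.375]
ft_force: [0.1, 1.6, 3.4]
opening: 0.005
```

Call:
arm_command:
  steps:
    - [0,0,0.05,0,0,0]
    - [0,0,0.1,0,0,0]
    - [0,0,0.1,0,0,0]
    - [0,0,0.1,0,0,0]

```text
t: 6.03
eef_pos: [565.7, 160.8, 269.9]
tcp_rot: [3.141, -0.0, 1.375]
ft_force: [-0.1, 2.2, 3.2]
opening: 0.005
```

Call:
arm_command:
  steps:
    - [0,0,0.05,0,0,0]
    - [0,0,0.1,0,0,0]
    - [0,0,0.1,0,0,0]
    - [0,0,0.1,0,0,0]

```text
t: 6.37
eef_pos: [565.7, 160.8, 268.9]
tcp_rot: [3.141, -0.0, 1.375]
ft_force: [1.6, 3.0, 3.0]
opening: 0.006
```

Cap 2's reading is unclear because there's side force from landing while still settling sideways. I'll lift off, let it settle and press it again cleanly.

Call:
arm_command:
  steps:
    - [0,0,-0.5,0,0,0]
    - [0,0,-1.2,0,0,0]
    - [0,0,-1.9,0,0,0]
    - [0,0,-1.9,0,0,0]
    - [0,0,-1.9,0,0,0]
    - [0,0,-1.9,0,0,0]
    - [0,0,-1.9,0,0,0]

```text
t: 6.95
eef_pos: [565.5, 160.7, 287.6]
tcp_rot: [-3.141, 0.0, 1.375]
ft_force: [-0.1, 0.1, -0.6]
opening: 0.006
```

```bash
python3 - <<'E'
from h import *
import cv2
print(state()['ft_force'].round(2))
m=camera_model('wrist')
for c in([578.3,224.6,83],[565.7,160.8,84],[553,97,78],[565.7,160.8,50]):print(proj('wrist',c,m).round())
a=cv2.cvtColor(read_camera('wrist'),cv2.COLOR_RGB2BGR);cv2.imwrite('pics/w2.png',a)
a=cv2.cvtColor(read_camera('side'),cv2.COLOR_RGB2BGR);a=cv2.resize(a[190:290,220:330],None,fx=4,fy=4,interpolation=cv2.INTER_CUBIC)
w=cv2.imread('pics/w2.png')[130:330,:360]
cv2.imwrite('pics/w2c.png',np.hstack([a,cv2.resize(w,(360,400))]))
E
```

```text
[-0.07  0.13 -0.61]
[[385. 247.]]
[[277. 248.]]
[[173. 244.]]
[[278. 229.]]
```

View pics/w2c.png

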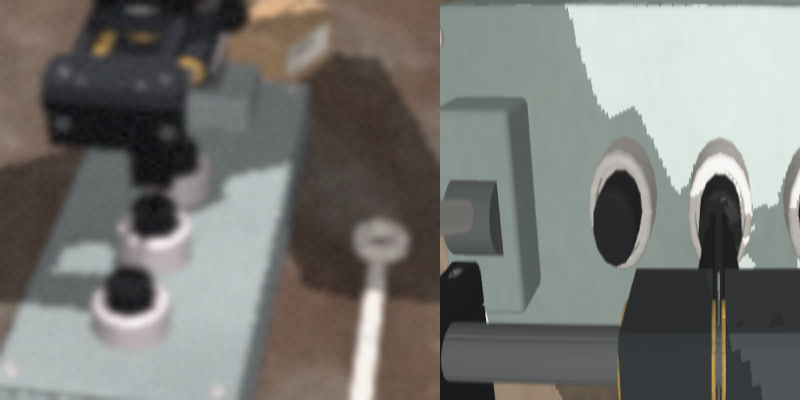

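Cap 2 is up again at (155,210) in the left panel. In the right panel the tip sits over the middle cap at (718,195), so it's well centred. Pressing again.

Call:
arm_command:
  steps:
    - [0,0,0.3,0,0,0]
    - [0,0,0.7,0,0,0]
    - [0,0,1.0,0,0,0]
    - [0,0,1.1,0,0,0]
    - [0,0,1.15,0,0,0]
    - [0,0,1.15,0,0,0]
    - [0,0,1.15,0,0,0]

```text
t: 7.63
eef_pos: [565.7, 160.8, 276.4]
tcp_rot: [3.142, -0.0, 1.375]
ft_force: [-0.2, -0.1, 0.9]
opening: 0.003
```

Call:
arm_command:
  steps:
    - [0,0,0.05,0,0,0]
    - [0,0,0.1,0,0,0]
    - [0,0,0.1,0,0,0]

```text
t: 7.88
eef_pos: [565.7, 160.8, 275.4]
tcp_rot: [3.141, -0.0, 1.375]
ft_force: [0.0, 0.5, -0.4]
opening: 0.002
```

Call:
arm_command:
  steps:
    - [0,0,0.05,0,0,0]
    - [0,0,0.1,0,0,0]
    - [0,0,0.1,0,0,0]

```text
t: 8.13
eef_pos: [565.7, 160.8, 274.4]
tcp_rot: [3.141, -0.0, 1.375]
ft_force: [1.0, 0.3, 1.2]
opening: 0.0
```

Call:
arm_command:
  steps:
    - [0,0,0.05,0,0,0]
    - [0,0,0.1,0,0,0]
    - [0,0,0.1,0,0,0]

```text
t: 8.38
eef_pos: [565.7, 160.8, 273.4]
tcp_rot: [3.141, -0.0, 1.375]
ft_force: [0.5, -1.0, 1.2]
opening: 0.001
```

Call:
arm_command:
  steps:
    - [0,0,0.05,0,0,0]
    - [0,0,0.1,0,0,0]
    - [0,0,0.1,0,0,0]

```text
t: 8.63
eef_pos: [565.7, 160.8, 272.4]
tcp_rot: [3.141, -0.0, 1.375]
ft_force: [0.3, 0.9, 2.0]
opening: 0.01
```

Call:
arm_command:
  steps:
    - [0,0,0.05,0,0,0]
    - [0,0,0.1,0,0,0]
    - [0,0,0.1,0,0,0]

```text
t: 8.88
eef_pos: [565.7, 160.8, 271.4]
tcp_rot: [3.141, -0.0, 1.375]
ft_force: [0.2, -0.1, 2.8]
opening: 0.004
```

Call:
arm_command:
  steps:
    - [0,0,0.05,0,0,0]
    - [0,0,0.1,0,0,0]
    - [0,0,0.1,0,0,0]

```text
t: 9.13
eef_pos: [565.7, 160.8, 270.4]
tcp_rot: [3.141, -0.0, 1.375]
ft_force: [0.2, 0.5, 3.3]
opening: 0.003
```

Cap 2 is also soft and linear at about 0.6 N/mm, so it's worn. On to seat 3.

Call:
arm_command:
  steps:
    - [0,0,-0.5,0,0,0]
    - [0,0,-1.2,0,0,0]
    - [0,0,-2.4,0,0,0]
    - [-1.5,0,-2.4,0,0,0]
    - [-3.5,0,-2.4,0,0,0]
    - [-5.5,0,-2.4,0,0,0]
    - [-6.5,0,-2.4,0,0,0]
    - [-6.5,0,-2.2,0,0,0]
    - [-6.5,0,-1.7,0,0,0]
    - [-6.5,0,-1.3,0,0,0]
    - [-6.5,0,-1.0,0,0,0]
    - [-6.5,0,-0.8,0,0,0]

```text
t: 10.13
eef_pos: [553.0, 97.7, 277.6]
tcp_rot: [-3.141, 0.0, 1.376]
ft_force: [0.5, -0.5, -0.3]
opening: 0.003
```

Call:
arm_command:
  steps:
    - [0,0,0,0,0,0]
    - [0,0,0.05,0,0,0]
    - [0,0,0.1,0,0,0]
    - [0,0,0.15,0,0,0]
    - [0,0,0.2,0,0,0]
    - [0,0,0.2,0,0,0]

```text
t: 10.63
eef_pos: [553.0, 97.1, 276.4]
tcp_rot: [3.141, -0.0, 1.375]
ft_force: [0.1, 0.4, -0.2]
opening: 0.005
```

Call:
arm_command:
  steps:
    - [0,0,0.05,0,0,0]
    - [0,0,0.1,0,0,0]
    - [0,0,0.15,0,0,0]
    - [0,0,0.2,0,0,0]
    - [0,0,0.2,0,0,0]

```text
t: 11.05
eef_pos: [553.0, 97.0, 274.3]
tcp_rot: [-3.142, -0.0, 1.375]
ft_force: [0.3, -0.2, -0.5]
opening: 0.005
```

Call:
arm_command:
  steps:
    - [0,0,0.05,0,0,0]
    - [0,0,0.1,0,0,0]
    - [0,0,0.1,0,0,0]

```text
t: 11.3
eef_pos: [553.0, 97.0, 273.3]
tcp_rot: [3.142, -0.0, 1.375]
ft_force: [0.6, 0.4, 0.5]
opening: 0.004
```

Call:
arm_command:
  steps:
    - [0,0,0.05,0,0,0]
    - [0,0,0.1,0,0,0]
    - [0,0,0.1,0,0,0]

```text
t: 11.55
eef_pos: [553.0, 97.0, 272.5]
tcp_rot: [3.141, -0.0, 1.375]
ft_force: [-1.1, -0.3, 2.9]
opening: 0.002
```

Call:
arm_command:
  steps:
    - [0,0,0.05,0,0,0]
    - [0,0,0.1,0,0,0]
    - [0,0,0.1,0,0,0]

```text
t: 11.8
eef_pos: [553.0, 97.1, 271.5]
tcp_rot: [3.141, -0.0, 1.375]
ft_force: [-0.8, -0.4, 5.4]
opening: 0.003
```

Call:
arm_command:
  steps:
    - [0,0,0.05,0,0,0]
    - [0,0,0.1,0,0,0]
    - [0,0,0.1,0,0,0]

```text
t: 12.05
eef_pos: [553.0, 97.0, 270.6]
tcp_rot: [3.141, -0.0, 1.375]
ft_force: [-2.0, -0.0, 6.9]
opening: 0.004
```

Call:
arm_command:
  steps:
    - [0,0,0.05,0,0,0]
    - [0,0,0.1,0,0,0]
    - [0,0,0.1,0,0,0]

```text
t: 12.3
eef_pos: [553.0, 97.1, 269.5]
tcp_rot: [3.141, -0.0, 1.375]
ft_force: [-0.8, -0.3, 4.0]
opening: 0.005
```

Call:
arm_command:
  steps:
    - [0,0,0.05,0,0,0]
    - [0,0,0.1,0,0,0]
    - [0,0,0.1,0,0,0]

```text
t: 12.55
eef_pos: [553.0, 97.0, 268.1]
tcp_rot: [-3.141, -0.0, 1.375]
ft_force: [0.2, -0.0, 0.1]
opening: 0.003
```

Cap 3 stiffened to 6.9 N, then the force dropped to nothing at about 5 mm: that's the working relay. I'll push a touch more to confirm the snap, still short of the hard stop.

Call:
arm_command:
  steps:
    - [0,0,0.05,0,0,0]
    - [0,0,0.08,0,0,0]
    - [0,0,0.08,0,0,0]

```text
t: 12.8
eef_pos: [553.0, 97.0, 267.4]
tcp_rot: [-3.141, -0.0, 1.375]
ft_force: [-0.4, 0.0, -0.7]
opening: 0.007
```

Call:
arm_command:
  steps:
    - [0,0,0.03,0,0,0]
    - [0,0,0.06,0,0,0]
    - [0,0,0.06,0,0,0]

```text
t: 13.05
eef_pos: [553.0, 97.1, 266.9]
tcp_rot: [-3.142, -0.0, 1.375]
ft_force: [-0.4, -0.5, -0.2]
opening: 0.005
```

The force is zero, so the cap has jumped ahead and stayed in. Next I'll lift, go to the robot's side of the lever and lower beside the ball.

Call:
arm_command:
  steps:
    - [0,0,-1,0,0,0]
    - [0,0,-3,0,0,0]
    - [0,0,-6,0,0,0]
    - [-1,-1,-8.5,0,0,0]
    - [-3,-3,-9,0,0,0]
    - [-5.5,-5,-9,0,0,0]
    - [-8,-6.5,-9,0,0,0]
    - [-9,-6.5,-9,0,0,0]
    - [-9,-6.5,-9,0,0,0]
    - [-9,-6.5,-9,0,0,0]

```text
t: 13.88
eef_pos: [472.3, 21.1, 357.7]
tcp_rot: [3.14, -0.0, 1.374]
ft_force: [0.4, -0.3, 0.0]
opening: 0.004
```

```bash
python3 - <<'E'
from h import *
import cv2
print(state()['eef_pos'],state()['ft_force'].round(2))
a=cv2.cvtColor(read_camera('side'),cv2.COLOR_RGB2BGR);a=cv2.resize(a[190:290,220:330],None,fx=4,fy=4,interpolation=cv2.INTER_CUBIC)
w=cv2.cvtColor(read_camera('wrist'),cv2.COLOR_RGB2BGR)[110:310,200:560]
cv2.imwrite('pics/w3.png',np.hstack([a,cv2.resize(w,(360,400))]))
E
```

```text
[472.31670599  21.14331635 357.65306478] [ 0.43 -0.26  0.02]
```

View pics/w3.png

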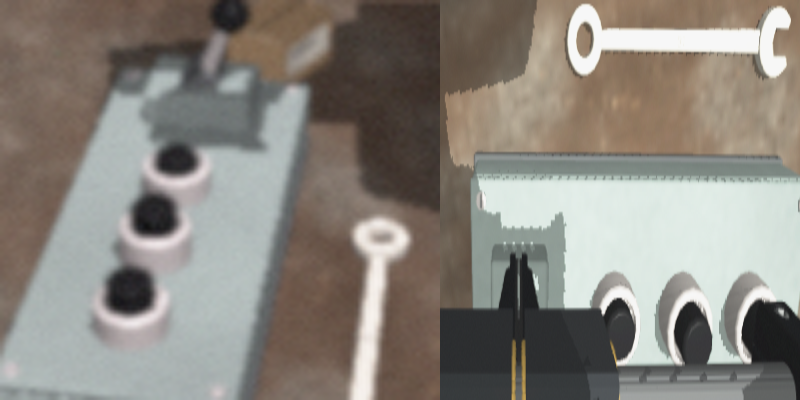

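Cap 3 at (177,160) is clearly lower than the other two and stays in, and both worn caps are up. The finger lines up with the lever block. Lowering now.

Call:
arm_command:
  steps:
    - [0,0,1,0,0,0]
    - [0,0,2.5,0,0,0]
    - [0,0,4,0,0,0]
    - [0,0,5.3,0,0,0]
    - [0,0,6.0,0,0,0]
    - [0,0,6.0,0,0,0]
    - [0,0,6,0,0,0]

```text
t: 14.57
eef_pos: [472.2, 21.8, 296.9]
tcp_rot: [-3.141, -0.0, 1.376]
ft_force: [0.1, -1.2, -0.2]
opening: 0.001
```

Call:
arm_command:
  steps:
    - [0,0.3,0,0,0,0]
    - [0,0.7,0,0,0,0]
    - [0,1.2,0,0,0,0]
    - [0,1.7,0,0,0,0]
    - [0,2.2,0,0,0,0]
    - [0,2.7,0,0,0,0]
    - [0,3.2,0,0,0,0]
    - [0,3.6,0,0,0,0]
    - [0,4.0,0,0,0,0]
    - [0,4.4,0,0,0,0]
    - [0,4.8,0,0,0,0]
    - [0,5.0,0,0,0,0]

```text
t: 15.57
eef_pos: [521.3, 11.5, 297.0]
tcp_rot: [3.141, -0.0, 1.375]
ft_force: [-1.1, 0.2, 0.9]
opening: 0.004
```

Call:
arm_command:
  steps:
    - [0,0.3,0,0,0,0]
    - [0,0.6,0,0,0,0]
    - [0,0.9,0,0,0,0]
    - [0,1.1,0,0,0,0]
    - [0,1.2,0,0,0,0]
    - [0,1.2,0,0,0,0]

```text
t: 16.07
eef_pos: [532.7, 9.3, 296.9]
tcp_rot: [-3.142, -0.0, 1.375]
ft_force: [-0.7, -0.4, -0.9]
opening: 0.003
```

Call:
arm_command:
  steps:
    - [0,0.1,0,0,0,0]
    - [0,0.2,0,0,0,0]
    - [0,0.3,0,0,0,0]
    - [0,0.3,0,0,0,0]

```text
t: 16.4
eef_pos: [535.6, 8.7, 297.0]
tcp_rot: [3.142, -0.0, 1.375]
ft_force: [-0.7, 0.4, -0.6]
opening: 0.005
```

Call:
arm_command:
  steps:
    - [0,0.1,0,0,0,0]
    - [0,0.2,0,0,0,0]
    - [0,0.2,0,0,0,0]

```text
t: 16.65
eef_pos: [536.9, 8.5, 296.8]
tcp_rot: [-3.139, 0.0, 1.375]
ft_force: [-6.4, 1.3, 1.4]
opening: 0.004
```

Call:
arm_command:
  steps:
    - [0,0.1,0,0,0,0]
    - [0,0.2,0,0,0,0]
    - [0,0.2,0,0,0,0]

```text
t: 16.9
eef_pos: [537.9, 8.4, 296.7]
tcp_rot: [-3.135, 0.0, 1.375]
ft_force: [-14.2, 3.1, 7.6]
opening: 0.003
```

The lever has hit its end stop: force rose to 14 N right where the geometry puts the stop. Backing off, clearing and checking.

Call:
arm_command:
  steps:
    - [0,-0.5,0,0,0,0]
    - [0,-1.5,0,0,0,0]
    - [0,-3,0,0,0,0]
    - [0,-5,0,0,0,0]
    - [0,-7,0,0,0,0]
    - [0,-8,-2,0,0,0]
    - [0,-9,-5,0,0,0]
    - [0,-10,-9,0,0,0]
    - [0,-10,-12,0,0,0]
    - [0,-10,-12,0,0,0]
    - [0,-10,-12,0,0,0]
    - [0,-10,-12,0,0,0]

```text
t: 17.9
eef_pos: [440.9, 27.4, 416.5]
tcp_rot: [3.141, -0.0, 1.375]
ft_force: [0.4, 0.0, -0.1]
opening: 0.006
```

```bash
python3 - <<'E'
from h import *
import cv2
print(state()['eef_pos'],state()['ft_force'].round(2))
a=cv2.cvtColor(read_camera('side'),cv2.COLOR_RGB2BGR);a=cv2.resize(a[180:300,210:330],None,fx=4.5,fy=4.5,interpolation=cv2.INTER_CUBIC)
cv2.imwrite('pics/s4.png',a)
b=np.array([534.2,9.2,0])
for l in(-.5,.31,.5,.4): 
    u=(proj('side',b+[55*np.sin(l)*.981,-55*np.sin(l)*.195,72+55*np.cos(l)])-[209.6,179.6])*4.5; print(l,u.round())
E
```

```text
[440.90068928  27.42719052 416.52744808] [ 0.43  0.01 -0.07]
-0.5 [[320.  66.]]
0.31 [[245.  54.]]
0.5 [[228.  59.]]
0.4 [[237.  56.]]
```

View pics/s4.png

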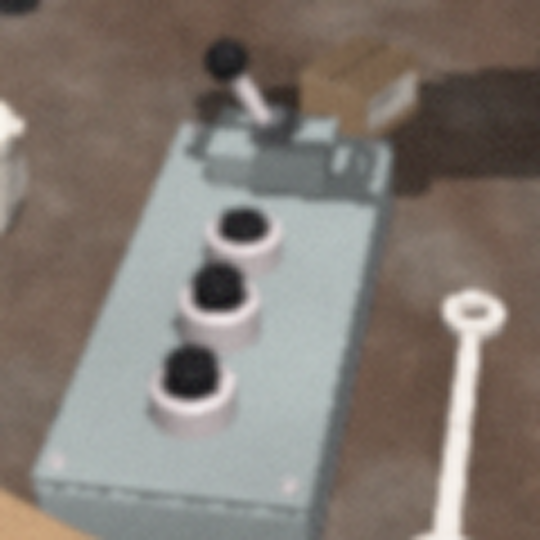

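The ball is at (227,59), where a fully thrown lever is predicted (228,59). Cap 3 is in, caps 1 and 2 are up, the spanner and carton haven't moved, and the arm touches nothing.

```bash
python3 -c "
from cell import *
print(job_done(),state()['t'])"
```

```text
the job is handed in; nothing more can be done
the job is handed in; nothing more can be done
```

The job is done and handed in at about 18 s of the 51 s allowed: the working relay, under the cap nearest the lever (seat 3), is set, and the lever is fully over.

- **Caps 1 and 2 (worn):** both gave only about 0.6 N per mm. I let them up after roughly 5 mm, well before they were fully in. My first press on cap 2 was unclear, because the tool was still settling sideways and side force rose to about 3 N. I lifted off and pressed it again cleanly.
- **Cap 3 (working relay):** it stiffened to 6.9 N, then the force dropped to nothing at about 5 mm. It stayed in after I let go.
- **Lever:** I then pushed it to its end stop, where the force rose to 14 N.

**Last checks:** in the final side picture the ball is within a pixel of where a fully thrown lever should show. Cap 3 is in, caps 1 and 2 are up, and the spanner and carton look unmoved. The arm was clear, with about zero force. The screwdriver was outside that picture, so I didn't check it again at the end, though the tool didn't go near it.

**One disagreement:** the lever's starting lean measured about 0.3 rad rather than the stated 0.5. This made no difference to the throw.

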